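Knock the dust filter clean and hold its sprung lid at the inspection mark

TASK

With the lid of the dust filter box still shut, press the air pedal right down to its stop with the gripper for a moment to knock the filter clean, and let it spring back up. Then lift the box's sprung lid by its bar handle until the lid is in line with the brass pointer arm at its side, and finish while still holding it there with the fingers, steady, since the lid falls shut if let go. Leave the pointer as it is set, and do not disturb the tools, tin and stone lying about.

Things in the scene. Friction and masses are not known exactly. Their poses are not given: they have to be found in the camera images.
- dust_box: the dust filter box, galvanised sheet with louvres, 220 (x) x 260 (y) x 120 high, fixed to the bench; origin under its centre, its -x side (with the lid's handle) roughly faces the robot, z up. The lid's hinge line is parallel to the box's y axis, at x = +110, z = 123 in the box frame
- lid (a joint): angle of the sheet-metal lid (225 x 260 x 6, about 0.7 kg) about its hinge at the box's far (+x) rim: 0 shut, grows as the handle edge rises, up to 1.3 rad. A spring and its weight pull it shut: about 7 N square to the lid at the handle when just lifted, about 10 N at 0.8 rad; it does not stay by itself
- lid_handle (a point): middle of the lid's bar handle: a round steel bar 14 in diameter, 130 long along the box's y, on two posts at 55 either side of the middle (100 clear between them); it lies 200 from the hinge line along the lid and 45 above the lid's mid-plane (42 above its top face), z = 168 in the box frame when shut. x, y, z are the lid's own axes (x towards the hinge, z out of its top). The bar can be pinched from above and may turn between the pads as the lid swings
- pointer (a joint): angle of the brass pointer arm, the mark: it turns about the lid's hinge line and is measured like the lid's angle, so the lid is at the mark when both joint values are equal. Set somewhere between 0.3 and 0.85 rad, held by friction
- pointer_tip (a point): end of the pointer arm, a flat brass bar 250 long, 10 high, 5 thick, 8 beyond the lid's -y edge, with a dark wire guide arc of 130 radius outside it; its x axis lies along the arm and points to the hinge line (the tip stands 195 to 310 above the bench: keep the gripper clear of it), as the lid's does
- pedal_base: steel base plate of the air pedal, 210 (x) x 110 (y) x 10, fixed to the bench; origin under its centre, x points away from the robot towards the pedal's hinge, which lies at x = +85, z = 32 in this frame, along y
- pedal (a joint): angle of the pedal's tread plate: 0 sprung up, grows as it is pressed, stop at 0.24 rad. It takes about 4 N at the tread to start and about 10 N to reach the stop; springs back when released
- pedal_tread (a point): middle of the rubber tread on top of the pedal plate (plate 85 wide, 185 long, 8 thick), 140 from the hinge; at rest the plate rises towards the robot at 0.25 rad, so this point is 75 above the bench (in the base frame x = -49), and about 41 above the bench at the stop; straight down is the way to press it
- chisel: a stone chisel, wooden handle and narrow steel blade, 190 long, 26 high, lying beside the pedal; origin under the ferrule, x along the blade
- wide_chisel: a broad stone chisel, wooden handle, blade 40 wide, 170 long, lying on the bench near the robot; origin under the ferrule
- brush: a hand brush 200 long lying beside the pedal; origin under its middle
- wax_tin: a round bare-metal tin, 70 across, 55 high, standing beyond the pedal; origin under its centre
- offcut: a stone offcut 60 x 90 x 45, lying on the bench near the robot; origin under its centre
- hammer: a hammer lying on the bench near the robot; origin under its middle

How it is judged:
On the way, in this order (a step that is already met when the one before it is completed fails the run):
1. the pedal is pressed to its stop while the lid is shut (value of joint pedal above 0.215 rad and value of joint lid below 0.08 rad), for 0.2 s.
2. the pedal has sprung back up, the lid still shut (value of joint pedal below 0.04 rad and value of joint lid below 0.08 rad), for 0.1 s.
At the end, for the whole second after the job is handed in: the lid is within 0.06 rad (3.5 degrees) of the pointer arm's angle and still, held there by the fingers (contact of more than 2 N), with the pedal up (angle between the x axis of lid_handle and the x axis of pointer_tip, either way round below 0.06 rad and value of joint lid above 0.2 rad and velocity of joint lid between -0.06 and 0.06 rad/s and contact force between the fingers and lid above 2 N and value of joint pedal below 0.04 rad); the arm keeps its last pose, push and grip.
It fails at once if the pointer arm was moved from its setting (its tip by 12 mm) (distance of pointer_tip from where it was at the start of the episode above 0.012 m).
It fails at once if a bystander was disturbed (moved 30 mm) (distance of any of chisel, wide_chisel, brush, wax_tin, offcut, hammer from where it was at the start of the episode above 0.03 m).
It also fails if it takes over 56 s, if anything falls off the work surface, if the arm or the gripper's body presses on something with over 40 N, if the wrist force passes 120 N, or if a joint passes its speed limit or range.

ROBOT

A 6-joint arm with a two-finger parallel gripper is mounted at the origin on the work surface. World frame = base frame: x ahead of the robot, y to its left, z up, the work surface at z = 0. Lengths are in m, angles in rad, forces in N, time in s.
With the tool pointing down it reaches from about 0.375 to 0.9 m from the base axis. Payload 3.1 kg.
Tool frame: the origin (TCP) lies at the centre of the arm's flange, where the gripper is bolted on; the fingertips stand 173 mm ahead of it and the grasp point (between the pads) lies 155 mm ahead of it (manip.tip_extent is the distance from the TCP to the fingertips, in m); z points along the fingers, y is the line along which they close (so a half turn about z gives the same grasp; the last joint's range is limited). The gripper opens to 85 mm and grips with 20 to 120 N. Pads are 22 mm wide; open, the fingers measure 114 mm over their backs; the gripper's body (76 mm by 85 mm) begins 54 mm behind the grasp point. The pads swing forward as they close: fully open they stand 13 mm farther back than shut.
Start: joints at [-1.288, 0.527, 1.433, -0, 1.181, -0.178], TCP at [0.278, -0.559, 0.405] pointing down, gripper open.
Joint ranges: [-3.08, 3.08], [-0.75, 2.2], [0.22, 2.44], [-1.43, 4.57], [0, 2.65], [-2.85, 2.85]. Speed limits (rad/s): [2.79, 2.79, 3.14, 3.14, 3.14, 3.14].

INTERFACE

Orientations are given as [roll, pitch, yaw] about the fixed x, y, z axes, in that order (R = Rz(yaw) Ry(pitch) Rx(roll)).
In Python, from workcell import manip gives the robot as it stands. The module is installed in compiled form; this text tells all that it offers.
- The arm moves only by the tool step_arm, never from a script. Its argument "moves" is a list of rows, each a list of 3 entries, a list of its own where there are three numbers: the shift along the tool's x, y, z each as a share of 75 cm, from -1 to 1, then the turn about the tool's z as a share of pi rad, from -1 to 1, then the opening, from 0 (shut) to 1 (fully open). In form: [[[x, y, z], turn, claw], ...]. A call has 1 to 10 rows; each row is the pose to reach, as a shift and turn from the pose commanded when the call began, along the tool's axes at that moment, turning the shorter way round; what a row does not reach only later rows make up. A row lasts 1/12 s, in which the tool goes at most 41.7 mm and 7.16 degrees, less where a joint would pass 70% of its speed; a pose out of reach is approached as far as the arm can. A call with a number of a shift or a turn outside -1 to 1 is refused whole. A call with a gripper value outside its range is refused whole. The fingers move at their own pace and stop on an object; the grip force is fixed at half the most. Time passes only in rows, so rows that repeat a pose let the fingers close. It gives the time, the measured TCP pose, the force, the opening and the grip force at its end, in the units of the state.
- manip.get_state(): the state, without advancing time (a new reading comes with each control period).
- manip.read_camera(name): name is "scene" or "top" or "wrist"; returns (picture, depth): 420x560x3 uint8, red, green, blue; 420x560 float32, m along the optical axis (not along the pixel's ray), 0 where there is no reading.
- manip.camera_info(name): a dict with "K" (3x3 intrinsics, pixels), "k1" (the pictures are not rectified: a ray, as slopes to the right and down, at radius r is drawn at 1 + k1 r^2 times it, then the intrinsics apply), "pose" (4x4, takes a point from camera to world coordinates). Camera axes: x right, y up, looking along -z (the intrinsics and any distortion apply to the point x, -y, -z); pixel columns grow to the right and rows downward; lengths in m; the calibration is good to about 2 mm. A picture is of the moment at which its call begins: read the wrist's pose just before it. camera_info takes no time and is no camera call; for the wrist camera it gives the pose at the moment of the call.
- manip.close_job(): hands the job in; it is judged then, once.
The state is a dict: "clock": time; "joint_positions": joint angles; "joint_velocities": joint speeds; "tau": joint torques, N m; "tool_pos": TCP position; "tool_rot": TCP orientation; "force": force on the tool from outside, world axes, zero at the start; "ft_torque": the same for the moment, N m; "width": finger opening in m; "grasp_force": force on a finger pad.
Only numpy, scipy, OpenCV 4.12 (cv2) and the standard library are available. Lean on these libraries where they do the work, as an engineer would, in place of code of your own. Each camera call takes 0.05 s, during which the arm holds its last target. There are 200 camera calls.

## Working session

There is one attempt and no reset: what is moved stays moved. The work goes in short steps, Python scripts to look and compute and a tool call to move; the robot and the scene stay as the last step left them, time stands still between calls to the robot, and variables do not carry over. Pictures are saved under pics/ and viewed, at most 10 in all, crops included, and the job is handed in when it is done.

Besides the shell and the picture viewer there is one more tool, called after "Emit:" in YAML: its name, and indented under it one key for each argument. step_arm: Moves the arm, as the interface text tells. Its arguments: {"type":"object","properties":{"moves":{"type":"array","items":{"type":"array"}}},"required":["moves"]}

```bash
mkdir -p pics
cat > h.py <<'E'
import numpy as np, cv2
from workcell import manip
def shot(n):
    info=manip.camera_info(n); p,d=manip.read_camera(n)
    np.savez(f'{n}.npz',p=p,d=d,K=info['K'],k1=info['k1'],T=info['pose']); return p,d,info
def load(n):
    z=np.load(f'{n}.npz'); return z['p'],z['d'],dict(K=z['K'],k1=float(z['k1']),pose=z['T'])
def rays(uv,info):
    uv=np.asarray(uv,float).reshape(-1,1,2)
    return cv2.undistortPoints(uv,np.asarray(info['K'],float),np.array([info['k1'],0,0,0,0.])).reshape(-1,2)
def cloud(uv,d,info):
    s=rays(uv,info); z=np.asarray(d).reshape(-1); T=np.asarray(info['pose'])
    P=np.c_[s[:,0]*z,-s[:,1]*z,-z]; return P@T[:3,:3].T+T[:3,3]
def full(n):
    p,d,i=load(n); h,w=d.shape; g=np.stack(np.meshgrid(np.arange(w),np.arange(h)),-1)
    P=cloud(g,d,i).reshape(h,w,3); P[d==0]=np.nan; return p,d,P
E
python3 - <<'E'
from h import *
for n in('scene','top'):
    p,d,i=shot(n); cv2.imwrite(f'pics/{n}.png',p[:,:,::-1]); print(n,np.round(i['pose'],3).tolist(),(d>0).mean())
print(manip.get_state())
E
```

```text
scene [[-0.76, -0.429, 0.488, 1.176], [0.649, -0.507, 0.566, 0.713], [0.004, 0.747, 0.664, 1.013], [0.0, 0.0, 0.0, 1.0]] 0.9900765306122449
top [[-0.006, 0.983, -0.183, 0.233], [-1.0, -0.006, 0.001, -0.02], [-0.0, 0.183, 0.983, 1.752], [0.0, 0.0, 0.0, 1.0]] 0.9960756802721088
{'clock': 0.1, 'joint_positions': array([-1.28753591e+00,  5.28383509e-01,  1.43374881e+00, -1.83023264e-05,
        1.18140268e+00, -1.78522692e-01]), 'joint_velocities': array([-0.00197036, -0.00224061, -0.00381037,  0.00015459, -0.00070504,
        0.00030732]), 'tau': array([ 4.25484095e-04, -4.43304312e+01, -1.78586662e+01, -1.83178704e-04,
        3.87972454e-03, -1.05037165e-05]), 'tool_pos': array([ 0.27839259, -0.55923959,  0.40383288]), 'tool_rot': array([-3.13967818e+00, -3.28263484e-04,  4.61789757e-01]), 'force': array([-0.21021575,  1.32622964,  0.55057249]), 'ft_torque': array([ 0.04859012, -0.02952519,  0.02129958]), 'grasp_force': 0.0, 'width': 0.08554743360221394}
```

View pics/scene.png

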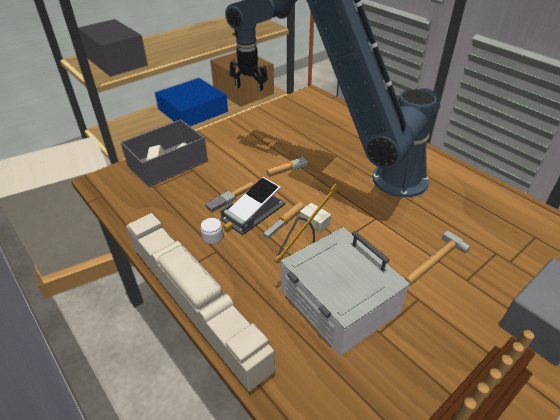

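View pics/top.png

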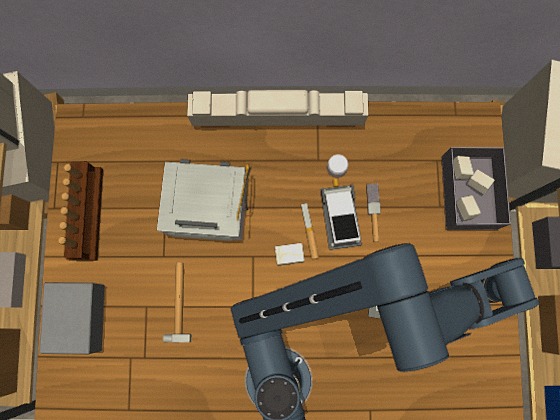

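The pictures show the box with its shut lid: handle about (197,224) in top and (370,250) in scene. The brass pointer runs along the box's right side in top and from (335,187) to (278,258) in scene. The pedal is at (340,215) in top, with its black tread at (345,228). The hammer, offcut and chisels lie clear of both.

```bash
cat > m.py <<'E'
from h import *
def fit(P):
    c=np.median(P,0); P=P[np.linalg.norm(P-c,axis=1)<.2]; c=P.mean(0); u=np.linalg.svd(P-c)[2][0]; t=(P-c)@u
    return c,u,np.percentile(t,[1,99])
for n,roiH,roiT,roiP in(('top',(165,215,225,235),(325,205,362,250),(236,155,262,225)),('scene',(345,225,395,275),(240,172,285,205),(270,180,342,265))):
    p,d,P=full(n); hsv=cv2.cvtColor(p,cv2.COLOR_RGB2HSV)
    def sel(roi,m):
        x0,y0,x1,y1=roi; k=np.zeros(d.shape,bool); k[y0:y1,x0:x1]=1; k&=m&~np.isnan(P[...,0]); return k
    X=P[...,2]
    k=sel(roiH,(hsv[...,2]<95)&(X>.145)&(X<.19)); c,u,r=fit(P[k]); print(n,'handle',k.sum(),c.round(4),u.round(3),r.round(3), 'mid',(c+u*r.mean()).round(4), np.percentile(P[k][:,2],[5,50,95]).round(3))
    k=sel(roiT,(hsv[...,2]<60)&(X>.04)&(X<.12)); c,u,r=fit(P[k]); print(n,'tread',k.sum(),c.round(4),u.round(3),r.round(3),np.percentile(P[k],[2,98],axis=0).round(3).tolist())
    k=sel(roiT,(hsv[...,1]<50)&(hsv[...,2]>130)&(X>.03)&(X<.12)); print(n,'plate',k.sum(),np.percentile(P[k],[2,98],axis=0).round(3).tolist())
    k=sel(roiP,(hsv[...,0]>15)&(hsv[...,0]<32)&(hsv[...,1]>140)&(X>.1)); c,u,r=fit(P[k]); print(n,'ptr',k.sum(),c.round(4),u.round(3),r.round(3),'ends',(c+u*r[0]).round(3),(c+u*r[1]).round(3),'ang',np.arctan2(abs(u[2]),np.hypot(*u[:2])).round(3))
    if n=='top':
        k=sel((150,150,250,245),(X>.11)&(X<.135)&(hsv[...,1]<60)); R=cv2.minAreaRect(P[k][:,:2].astype(np.float32)); print('lid',R,np.median(P[k][:,2]))
        # obstacles: heights near pedal & box
        for nm,roi in(('chisel',(295,198,322,262)),('tin',(325,150,352,178)),('brush',(362,178,385,245)),('offcut',(272,240,308,268))):
            k=sel(roi,(X>.012)); print(nm,k.sum(),np.percentile(P[k],[2,98],axis=0).round(3).tolist())
E
python3 m.py
```

```text
top handle 144 [0.4889 0.2486 0.1742] [-0.08  -0.997  0.015] [-0.065  0.062] mid [0.489  0.2497 0.1742] [0.167 0.174 0.181]
top tread 513 [ 0.4915 -0.2176  0.0758] [-0.966 -0.085  0.245] [-0.041  0.04 ] [[0.453, -0.253, 0.063], [0.531, -0.182, 0.088]]
top plate 415 [[0.443, -0.26, 0.046], [0.568, -0.169, 0.087]]
top ptr 88 [0.594  0.1026 0.203 ] [-0.752  0.056  0.657] [-0.12   0.141] ends [0.684 0.096 0.124] [0.488 0.111 0.295] ang 0.717
lid ((0.5831547975540161, 0.23506151139736176), (0.27756354212760925, 0.23605304956436157), 85.39543151855469) 0.1269382377790318
chisel 528 [[0.387, -0.128, 0.013], [0.576, -0.057, 0.052]]
tin 369 [[0.678, -0.231, 0.017], [0.74, -0.169, 0.065]]
brush 503 [[0.458, -0.342, 0.013], [0.648, -0.302, 0.028]]
offcut 522 [[0.378, -0.079, 0.025], [0.44, 0.006, 0.054]]
scene handle 224 [0.4933 0.256  0.1688] [-0.075 -0.997  0.013] [-0.06   0.067] mid [0.493  0.2526 0.1689] [0.152 0.171 0.175]
scene tread 405 [ 0.4954 -0.215   0.0722] [ 0.958  0.15  -0.245] [-0.042  0.04 ] [[0.455, -0.253, 0.061], [0.534, -0.179, 0.083]]
scene plate 219 [[0.442, -0.253, 0.047], [0.574, -0.171, 0.082]]
scene ptr 354 [0.5872 0.106  0.2048] [ 0.757 -0.057 -0.651] [-0.13   0.131] ends [0.489 0.113 0.29 ] [0.687 0.099 0.119] ang 0.709
```

Emit:
step_arm:
  moves:
    - [[0.46,-0.282,0.133],-0.328,0]
    - [[0.46,-0.282,0.133],-0.328,0]
    - [[0.46,-0.282,0.133],-0.328,0]
    - [[0.46,-0.282,0.133],-0.328,0]
    - [[0.46,-0.282,0.133],-0.328,0]
    - [[0.46,-0.282,0.133],-0.328,0]
    - [[0.46,-0.282,0.133],-0.328,0]
    - [[0.46,-0.282,0.133],-0.328,0]
    - [[0.46,-0.282,0.133],-0.328,0]
    - [[0.46,-0.282,0.133],-0.328,0]

```text
clock: 0.93
tool_pos: [0.4937, -0.2147, 0.3043]
tool_rot: [-3.141, -0.0, 1.493]
force: [-0.0, -0.3, 0.3]
width: -0.0003
grasp_force: 0.0
```

Emit:
step_arm:
  moves:
    - [[0,0,0],0,0]
    - [[0,0,0],0,0]
    - [[0,0,0],0,0]

```text
clock: 1.18
tool_pos: [0.4932, -0.2165, 0.3049]
tool_rot: [-3.141, 0.0, 1.493]
force: [-0.2, 0.4, -0.1]
width: -0.0004
grasp_force: 0.0
```

Emit:
step_arm:
  moves:
    - [[0,0,0.03],0,0]
    - [[0,0,0.055],0,0]
    - [[0,0,0.07],0,0]
    - [[0,0,0.08],0,0]
    - [[0,0,0.09],0,0]
    - [[0,0,0.1],0,0]
    - [[0,0,0.11],0,0]
    - [[0,0,0.116],0,0]
    - [[0,0,0.12],0,0]
    - [[0,0,0.12],0,0]

```text
clock: 2.02
tool_pos: [0.4919, -0.2182, 0.2159]
tool_rot: [-3.14, 0.001, 1.492]
force: [-6.0, -1.6, 10.8]
width: 0.0001
grasp_force: 5.1
```

Emit:
step_arm:
  moves:
    - [[0,0,0.002],0,0]
    - [[0,0,0.004],0,0]
    - [[0,0,0.004],0,0]
    - [[0,0,0.004],0,0]

```text
clock: 2.35
tool_pos: [0.4918, -0.2181, 0.2145]
tool_rot: [-3.14, 0.002, 1.492]
force: [-6.7, -1.9, 18.7]
width: 0.0
grasp_force: 8.8
```

Emit:
step_arm:
  moves:
    - [[0,0,0.002],0,0]
    - [[0,0,0.002],0,0]
    - [[0,0,0.002],0,0]
    - [[0,0,0.002],0,0]
    - [[0,0,0.002],0,0]

```text
clock: 2.77
tool_pos: [0.4918, -0.2181, 0.2143]
tool_rot: [-3.141, 0.002, 1.492]
force: [-9.2, -0.9, 27.2]
width: -0.0005
grasp_force: 13.5
```

Emit:
step_arm:
  moves:
    - [[0,0,-0.03],0,0]
    - [[0,0,-0.06],0,0]
    - [[0,0,-0.1],0,0]
    - [[0,0,-0.15],0,0]
    - [[0,0,-0.2],0,0]
    - [[0,0,-0.25],0,0]
    - [[0,0,-0.3],0,0]
    - [[0,0,-0.35],0,0]
    - [[0,0,-0.4],0,1]
    - [[0,0,-0.44],0,1]

```text
clock: 3.6
tool_pos: [0.4923, -0.2174, 0.5445]
tool_rot: [3.137, 0.003, 1.49]
force: [0.0, -0.7, -0.3]
width: 0.0234
grasp_force: 0.0
```

Run:
```python
from h import *
s=manip.get_state(); print(s['tool_pos'],s['tool_rot'],s['clock'])
for n in('top','scene'):
    p,d,i=shot(n)
    p,d,P=full(n); hsv=cv2.cvtColor(p,cv2.COLOR_RGB2HSV); k=(hsv[...,2]<60)&(P[...,2]>.03)&(P[...,2]<.12)&(P[...,0]>.43)&(P[...,0]<.55)&(P[...,1]>-.27)&(P[...,1]<-.165)
    print(n,k.sum(),P[k].mean(0) if k.any() else 0)
```

```text
[ 0.49227964 -0.21735371  0.54451905] [3.13714886e+00 2.75132021e-03 1.49038316e+00] 3.6
top 106 [ 0.51725455 -0.23388324  0.06965841]
scene 413 [ 0.49495203 -0.21474045  0.07232927]
```

The pedal went down against its stop (the force jumped to 27 N with no further travel) and came back up (tread height 0.072 again). Next, over to the handle.

Emit:
step_arm:
  moves:
    - [[0.622,-0.051,0],0,1]
    - [[0.622,-0.051,0],0,1]
    - [[0.622,-0.051,0],0,1]
    - [[0.622,-0.051,0],0,1]
    - [[0.622,-0.051,0],0,1]
    - [[0.622,-0.051,0],0,1]
    - [[0.622,-0.051,0],0,1]
    - [[0.622,-0.051,0],0,1]
    - [[0.622,-0.051,0],0,1]
    - [[0.622,-0.051,0],0,1]

```text
clock: 4.53
tool_pos: [0.4913, 0.2012, 0.5401]
tool_rot: [-3.142, 0.0, 1.491]
force: [1.1, -0.2, -0.4]
width: 0.0857
grasp_force: 0.0
```

Emit:
step_arm:
  moves:
    - [[0.07,-0.006,0],0,1]
    - [[0.07,-0.006,0],0,1]
    - [[0.07,-0.006,0],0,1]
    - [[0.07,-0.006,0],0,1]
    - [[0.07,-0.006,0],0,1]

```text
clock: 4.95
tool_pos: [0.4916, 0.2513, 0.5401]
tool_rot: [-3.141, 0.001, 1.491]
force: [-0.4, 0.0, -0.4]
width: 0.0854
grasp_force: 0.0
```

Run:
```python
from h import *
s=manip.get_state(); print(s['tool_pos'],s['tool_rot'],s['clock'],s['width'])
p,d,i=shot('wrist'); cv2.imwrite('pics/w1.png',p[:,:,::-1]); print(i['pose'].round(3))
p,d,P=full('wrist'); hsv=cv2.cvtColor(p,cv2.COLOR_RGB2HSV)
k=(hsv[...,2]<95)&(P[...,2]>.15)&(P[...,2]<.19)&(abs(P[...,0]-.49)<.04)&(abs(P[...,1]-.25)<.1)
print(k.sum()); Q=P[k]
if len(Q): print(Q.mean(0),np.percentile(Q,[2,98],axis=0),np.polyfit(Q[:,1],Q[:,0],1))
```

```text
[0.49155859 0.25132427 0.54008631] [-3.14094437e+00  1.17109970e-03  1.49052521e+00] 4.95 0.08537276406560987
[[ 0.997  0.076  0.023  0.498]
 [-0.079  0.955  0.287  0.323]
 [-0.001 -0.288  0.958  0.511]
 [ 0.     0.     0.     1.   ]]
1141
[0.48738979 0.24318216 0.17471541] [[0.47900705 0.19023255 0.17142659]
 [0.49564248 0.30441087 0.17701743]] [0.06294636 0.47208235]
```

View pics/w1.png

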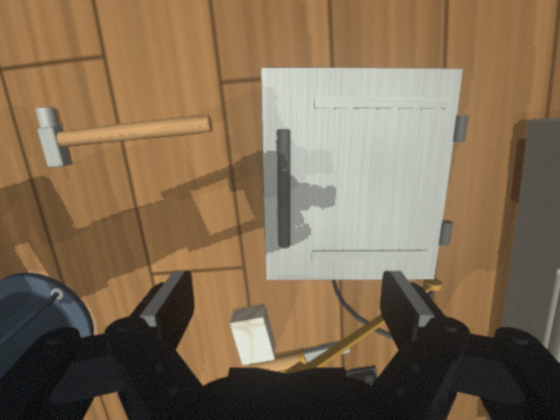

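The wrist view shows the bar handle from (283,130) to (284,247), the lid shut, and the pointer at lower right, clear of the gripper. The bar is at x ≈ 0.489, y ≈ 0.249. Now down and grip.

Emit:
step_arm:
  moves:
    - [[-0.003,-0.003,0.05],0,1]
    - [[-0.003,-0.003,0.1],0,1]
    - [[-0.003,-0.003,0.15],0,1]
    - [[-0.003,-0.003,0.2],0,1]
    - [[-0.003,-0.003,0.24],0,1]
    - [[-0.003,-0.003,0.27],0,1]
    - [[-0.003,-0.003,0.287],0,1]
    - [[-0.003,-0.003,0.287],0,1]
    - [[-0.003,-0.003,0.287],0,0.5]
    - [[-0.003,-0.003,0.287],0,0]

```text
clock: 5.83
tool_pos: [0.4898, 0.25, 0.3264]
tool_rot: [3.139, -0.001, 1.491]
force: [0.2, -0.3, -0.7]
width: 0.0638
grasp_force: 0.0
```

Emit:
step_arm:
  moves:
    - [[0,0,0],0,0]
    - [[0,0,0],0,0]
    - [[0,0,0],0,0]
    - [[0,0,0],0,0]
    - [[0,0,0],0,0]
    - [[0,0,0],0,0]

```text
clock: 6.33
tool_pos: [0.488, 0.251, 0.326]
tool_rot: [-3.14, 0.0, 1.492]
force: [-2.1, 0.7, 5.7]
width: 0.012
grasp_force: 58.4
```

Emit:
step_arm:
  moves:
    - [[0,0.003,-0.013],0,0]
    - [[0,0.007,-0.026],0,0]
    - [[0,0.012,-0.039],0,0]
    - [[0,0.017,-0.052],0,0]
    - [[0,0.023,-0.064],0,0]
    - [[0,0.03,-0.076],0,0]
    - [[0,0.037,-0.088],0,0]
    - [[0,0.044,-0.099],0,0]
    - [[0,0.053,-0.11],0,0]
    - [[0,0.062,-0.12],0,0]

```text
clock: 7.17
tool_pos: [0.5305, 0.2479, 0.4118]
tool_rot: [-3.12, 0.002, 1.492]
force: [-12.7, 3.0, -3.9]
width: 0.0117
grasp_force: 58.6
```

Emit:
step_arm:
  moves:
    - [[0,0.009,-0.01],0,0]
    - [[0,0.019,-0.02],0,0]
    - [[0,0.029,-0.029],0,0]
    - [[0,0.036,-0.034],0,0]
    - [[0,0.042,-0.039],0,0]
    - [[0,0.042,-0.039],0,0]
    - [[0,0.042,-0.039],0,0]
    - [[0,0.042,-0.039],0,0]
    - [[0,0.042,-0.039],0,0]

```text
clock: 7.92
tool_pos: [0.5598, 0.2458, 0.4426]
tool_rot: [-3.116, 0.002, 1.494]
force: [-18.6, 2.0, 7.1]
width: 0.0116
grasp_force: 58.7
```

Run:
```python
from h import *
s=manip.get_state(); print(s['tool_pos'],s['tool_rot'],s['clock'],s['force'],s['width'],s['grasp_force'])
th=-.078; ex=np.array([np.cos(th),np.sin(th)])
for n in('top','scene','wrist'):
    shot(n); p,d,P=full(n); cv2.imwrite(f'pics/f_{n}.png',p[:,:,::-1]); hsv=cv2.cvtColor(p,cv2.COLOR_RGB2HSV)
    H=np.array([.69,.235]); q=P[...,:2]-H; bx=q@ex; by=q@np.array([-ex[1],ex[0]])
    z=P[...,2]
    k=(hsv[...,1]<60)&(abs(by)<.125)&(bx>-.2)&(bx<-.02)&(z>.13)&(z<.30)
    Q=np.c_[bx[k],z[k]]
    if len(Q)>50:
        for _ in range(8):
            a=np.polyfit(Q[:,0],Q[:,1],1); r=Q[:,1]-np.polyval(a,Q[:,0]); Q=Q[abs(r)<max(2*np.median(abs(r)),.003)]
        print(n,'lid',len(Q),np.arctan(-a[0]).round(4),a.round(3))
    k=(hsv[...,0]>15)&(hsv[...,0]<32)&(hsv[...,1]>140)&(by<-.12)&(by>-.17)&(bx>-.25)&(bx<0)&(z>.13)&(z<.33)
    if k.sum()>30:
        vx,vy,x0,y0=cv2.fitLine(np.c_[bx[k],z[k]].astype(np.float32),cv2.DIST_HUBER,0,.01,.01).ravel(); print(n,'ptr',k.sum(),np.arctan(-vy/vx).round(4))
```

```text
[0.55982348 0.24577139 0.44255722] [-3.11584897e+00  2.44784501e-03  1.49375487e+00] 7.9167 [-18.56740657   1.97888304   7.05740283] 0.011550355422054919 58.732874393463135
top lid 1107 0.6522 [-0.764  0.128]
top ptr 72 0.7012
scene lid 4752 0.6509 [-0.762  0.125]
scene ptr 312 0.7038
wrist lid 56393 0.6479 [-0.757  0.127]
```

View pics/f_scene.png

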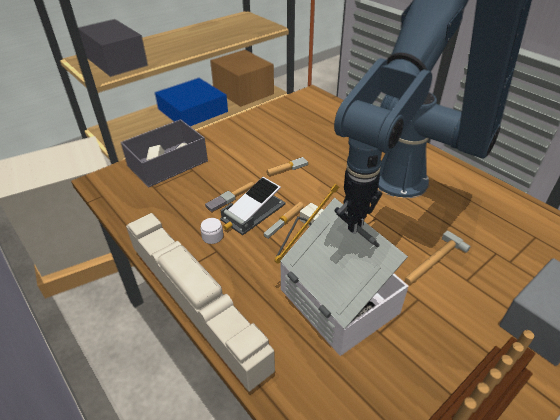

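The lid is held at about 0.650 rad and the pointer stands at about 0.703, so it needs about 0.055 more.

Emit:
step_arm:
  moves:
    - [[0,0.007,-0.005],0,0]
    - [[0,0.014,-0.01],0,0]
    - [[0,0.014,-0.01],0,0]
    - [[0,0.014,-0.01],0,0]
    - [[0,0.014,-0.01],0,0]
    - [[0,0.014,-0.01],0,0]
    - [[0,0.014,-0.01],0,0]
    - [[0,0.014,-0.01],0,0]

```text
clock: 8.73
tool_pos: [0.5699, 0.245, 0.4507]
tool_rot: [-3.115, 0.003, 1.494]
force: [-22.0, 1.2, 10.2]
width: 0.012
grasp_force: 59.3
```

Run:
```python
from h import *
th=-.078; ex=np.array([np.cos(th),np.sin(th)])
for n in('scene','wrist','scene'):
    shot(n); p,d,P=full(n); hsv=cv2.cvtColor(p,cv2.COLOR_RGB2HSV)
    q=P[...,:2]-np.array([.69,.235]); bx=q@ex; by=q@np.array([-ex[1],ex[0]]); z=P[...,2]
    k=(hsv[...,1]<60)&(abs(by)<.125)&(bx>-.2)&(bx<-.02)&(z>.13)&(z<.30); Q=np.c_[bx[k],z[k]]
    for _ in range(8):
        a=np.polyfit(Q[:,0],Q[:,1],1); r=Q[:,1]-np.polyval(a,Q[:,0]); Q=Q[abs(r)<max(2*np.median(abs(r)),.003)]
    print(n,'lid',len(Q),np.arctan(-a[0]).round(4))
    k=(hsv[...,0]>15)&(hsv[...,0]<32)&(hsv[...,1]>140)&(by<-.12)&(by>-.17)&(bx>-.25)&(bx<0)&(z>.13)&(z<.33)
    if k.sum()>30:
        vx,vy,x0,y0=cv2.fitLine(np.c_[bx[k],z[k]].astype(np.float32),cv2.DIST_HUBER,0,.01,.01).ravel(); print(n,'ptr',k.sum(),np.arctan(-vy/vx).round(4))
    k=(hsv[...,2]<60)&(z>.03)&(z<.12)&(abs(P[...,0]-.49)<.06)&(abs(P[...,1]+.217)<.05)
    if k.any(): print('tread',P[k].mean(0).round(3))
s=manip.get_state(); print(s['force'],s['width'],s['grasp_force'],s['clock'],abs(s['joint_velocities']).max())
```

```text
scene lid 4655 0.7119
scene ptr 313 0.716
tread [ 0.495 -0.215  0.072]
wrist lid 53495 0.7096
scene lid 4622 0.711
scene ptr 313 0.7074
tread [ 0.495 -0.215  0.072]
[-20.85526464   1.25424219   9.77442416] 0.01158439422367362 59.26579177379608 8.8833 0.0022598671149933946
```

The lid is at about 0.711 rad and the pointer at about 0.71 (within measuring error). The pedal is up and the arm is still, so I'm handing in.

```bash
python3 -c "
from workcell import manip
print(manip.close_job())"
```

```text
the job is handed in; nothing more can be done
None
```

I pressed the pedal to its stop with the lid shut and it sprang back up. I then lifted the lid to about 0.71 rad, in line with the pointer at about 0.71, and handed the job in while still holding it; no verdict came back.

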